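# Count to the third gap of the soap rack and push the bar in

## Robot

A 6-joint arm with a two-finger parallel gripper is mounted at the origin on the work surface. World frame = base frame: x ahead of the robot, y to its left, z up, the work surface at z = 0. Lengths are in m, angles in rad, forces in N, time in s.
With the tool pointing down it reaches from about 0.425 to 0.95 m from the base axis. Payload 3.5 kg.
Tool frame: the origin (TCP) lies between the finger pads; the fingertips stand 25 mm ahead of it and the grasp point (between the pads) lies 6 mm ahead of it (ctrl.finger_overhang is the distance from the TCP to the fingertips, in m); x points along the fingers, y is the direction in which the jaws open and shut, and the axes are right-handed (so a half turn about x gives the same grasp; the last joint's range is limited). The gripper opens to 85 mm and grips with 20 to 120 N. Pads are 22 mm wide; open, the fingers measure 114 mm over their backs; the gripper's body (76 mm by 85 mm) begins 54 mm behind the grasp point. The pads swing forward as they close: fully open they stand 13 mm farther back than shut.
Start: joints at [-0.15, 0.286, 1.577, -0, 1.279, -0.15], TCP at [0.675, 0, 0.256] pointing down, gripper open.
Joint ranges: [-2.77, 2.77], [-0.9, 2.22], [0.21, 2.48], [-1.53, 4.67], [0.24, 2.81], [-2.84, 2.84]. Speed limits (rad/s): [2.79, 2.79, 3.14, 3.14, 3.14, 3.14].

## Interface

Orientations are given as a unit quaternion [x, y, z, w].
In Python, from plant import ctrl gives the robot as it stands.
- The arm moves only by the tool play_rows, never from a script. Its argument "targets" is a list of rows, each an object with "delta_pos": the shift along the world's x, y, z normalised to -1 to 1, where 1 is 1000 mm, a list of three; "delta_rot": the turn, a rotation vector about the world's x, y, z normalised to -1 to 1, where 1 is pi rad, a list of three; "claw": the finger opening in mm, from 0 to 85.4. In form: [{"delta_pos": [tx, ty, tz], "delta_rot": [wx, wy, wz], "claw": claw}, ...]. A call has 1 to 20 rows; each row is the pose to reach, as a shift and turn from the pose measured when the call began, turning the shorter way round; what a row does not reach only later rows make up. A row lasts 1/12 s, in which the tool goes at most 41.7 mm and 7.16 degrees, less where a joint would pass 70% of its speed; a pose out of reach is approached as far as the arm can. A call with a number of a shift or a turn outside -1 to 1 is refused whole. A call with a gripper value outside its range is refused whole. The fingers move at their own pace and stop on an object; "newtons" is the grip in N (left out, the last holds). Time passes only in rows, so rows that repeat a pose let the fingers close. It gives the time, the measured TCP pose, the force and the opening at its end, in the units of the state.
- ctrl.get_state(): the state, without advancing time (a new reading comes with each control period).
- ctrl.read_camera(name): name is "scene" or "side" or "wrist"; returns the picture (384x512x3 uint8, blue, green, red); there is no depth.
- ctrl.calibration(name): a dict with "fx", "fy", "cx", "cy" (pixels), "camera_from_world" (4x4, takes a point from world to camera coordinates). Camera axes: x right, y down, z forward; pixel columns grow to the right and rows downward; lengths in m; the calibration is good to about 2 mm. A picture is of the moment at which its call begins: read the wrist's pose just before it. calibration takes no time and is no camera call; for the wrist camera it gives the pose at the moment of the call.
- ctrl.sign_off(): hands the job in, once; it reports no verdict.
The state is a dict: "time": time; "qpos": joint angles; "dq": joint speeds; "joint_efforts": joint torques, N m; "eef_pos": TCP position; "tcp_rot": TCP orientation; "contact_force": force on the tool from outside, world axes, zero at the start; "wrist_torque": the same for the moment, N m; "opening": opening from 0.0 (shut) to 1.0 (fully open).
Only numpy, scipy, OpenCV 4.12 (cv2) and the standard library are available. Lean on these libraries where they do the work, as an engineer would, in place of code of your own. Each camera call takes 0.05 s, during which the arm holds its last target. There are 200 camera calls.

## Task

Starting at the end of the soap rack that has the ball knob, run a fingertip lightly along the top of its front rail to count the gaps (filled ones count too), touching the rail over the first, the second and then the third gap. Then push the loose new soap bar along the counter into that third gap, end first, until it is fully home against the back wall, and move the hand clear. Push it gently, never lifting or tipping it, put it into no other gap, and leave everything else where it is.

Things in the scene. Friction and masses are not known exactly. Their poses are not given: they have to be found in the camera images.
- rack: fixed wooden soap rack, 103 deep x 346 wide x 60 mm high, no floor or top. Origin: on the counter, mid-width; x from the open front (robot side) to the back wall, y to the left, z up. Dividers 10 mm thick make six gaps 46 mm wide, centred at y = +140, +84, +28, -28, -84, -140 mm. Rounded divider fronts at x = -50, back wall's inner face at x = +43 mm. Mouths 50 mm high, under the rail
- knob_post: low wooden end post of the rack (60 x 14 x 60 mm) with a 28 mm ball knob on top, 96 mm high in all, fixed at one end of the rack (left or right, it varies) at x = +10, y = +181 or -181 mm in the rack's frame: counting starts at this end. Origin: centre of its underside
- plain_post: the same end post without knob, 60 mm high, at the other end of the rack. Origin: centre of its underside
- soap: the new soap bar, 115 mm (its x) x 36 mm (its y) x 34 mm high, about 140 g, lying loose on the counter in front of the rack, roughly pointing at it. Origin: centre of its underside. Fully home, its far end touches the rack's back wall (origin at x = -14.5 mm in the rack's frame) and its near end stands 22 mm out of the mouth
- rail: the rack's front rail over the gaps' mouths: one straight flat wooden strip, 336 mm long (y), 14 mm deep (x), 12 mm high, top 62 mm above the counter, higher than the dividers (50 mm). On spring pins: the whole rail dips under 3 to 9 N, at most 8 mm. Its pieces rail_c0 (leftmost, +y) to rail_c5 are 56 mm each, one per gap. Origin: its centre, at x = -43 mm in the rack's frame
- worn_a: a worn, shorter soap bar, 80 x 36 x 30 mm, standing in the leftmost gap, against the back wall; leave alone. Origin: centre of its underside
- worn_b: a worn, shorter soap bar, 80 x 36 x 28 mm, in the fifth gap from the left, against the back wall; leave alone. Origin: centre of its underside
- scoop: white plastic measuring cup, 64 mm across, 55 mm tall, bystander on the left. Origin: centre of its underside
- detergent: white detergent bottle, 72 mm across, 190 mm tall, bystander on the left. Origin: centre of its underside
- brush: wooden brush lying on the counter on the right, about 200 mm long, bystander
- jar: glass jar with steel lid, 68 mm across, 85 mm tall, bystander on the right. Origin: centre of its underside
- polish: metal can, 60 mm across, 100 mm tall, bystander on the left. Origin: centre of its underside

How it is judged:
By the outcome, as a careful person would: the job done as asked, in the order asked, and still so for the second after the job is handed in, with the robot touching nothing.
It also fails if it takes over 61 s, if anything falls off the work surface, if the arm or the gripper's body presses on something with over 40 N, if the wrist force passes 120 N, or if a joint passes its speed limit or range.

## Working session

There is one attempt and no reset: what is moved stays moved. The work goes in short steps, Python scripts to look and compute and a tool call to move; the robot and the scene stay as the last step left them, time stands still between calls to the robot, and variables do not carry over. Pictures are saved under pics/ and viewed, about 8 in all and at most 12, crops included, and the job is handed in when it is done.

Besides the shell and the picture viewer there is one more tool, called after "Request:" by a JSON object that holds its "method" and its "body", one argument or row to a line. play_rows: Moves the arm, as the interface text tells. Its arguments: {"type":"object","properties":{"targets":{"type":"array"},"newtons":{"type":"number"}},"required":["targets"]}

```bash
mkdir -p pics; ls; python3 - <<'E'
from plant import ctrl
import cv2, numpy as np
print(ctrl.get_state())
for n in ("scene","side","wrist"):
    c=ctrl.calibration(n); print(n,c["fx"],c["fy"],c["cx"],c["cy"],np.round(c["camera_from_world"],4).tolist())
    im=ctrl.read_camera(n); cv2.imwrite(f"pics/{n}0.png",im)
E
```

```text
pics
{'time': 0.0, 'qpos': array([-1.50029282e-01,  2.87174279e-01,  1.57816144e+00, -2.56976163e-05,
        1.27861920e+00, -1.49982256e-01]), 'dq': array([ 1.92260284e-03,  9.89060410e-05,  2.03166717e-06,  7.95933902e-04,
       -2.24648627e-04, -3.43680396e-04]), 'joint_efforts': array([-1.79628755e-04, -4.05981302e+01, -2.92628127e+01, -1.54224781e-04,
        5.81841552e-03,  3.74769741e-06]), 'eef_pos': array([6.74402526e-01, 9.45621263e-05, 2.54949803e-01]), 'tcp_rot': array([ 0.49950687,  0.50065678, -0.50051223,  0.49932272]), 'contact_force': array([-0.1888557 ,  0.54862745, -0.40197416]), 'wrist_torque': array([-0.01925578,  0.00604674,  0.02874418]), 'opening': 0.9982010697011642}
scene 473.1826075623128 473.1826075623128 253.8271145110703 189.91313058817883 [[-0.8814, 0.4722, -0.0118, 0.5149], [0.3667, 0.6684, -0.6472, -0.157], [-0.2977, -0.5748, -0.7623, 1.4157], [0.0, 0.0, 0.0, 1.0]]
side 482.9931692931509 482.9931692931509 253.77603593596643 190.60841829170468 [[0.9653, -0.2608, 0.0093, -0.5406], [-0.1696, -0.6539, -0.7373, 0.1312], [0.1984, 0.7102, -0.6755, 1.3723], [0.0, 0.0, 0.0, 1.0]]
wrist 327.36951856762107 327.36951856762107 254.5989771368884 193.36734000102587 [[1.0, 0.0, -0.0035, -0.6735], [0.001, -0.958, 0.2868, -0.0373], [-0.0033, -0.2868, -0.958, 0.3803], [0.0, 0.0, 0.0, 1.0]]
```

View pics/scene0.png

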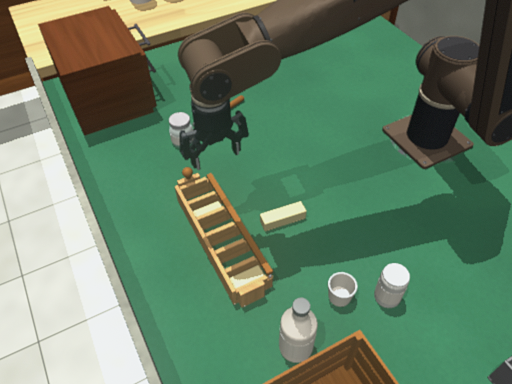

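View pics/side0.png

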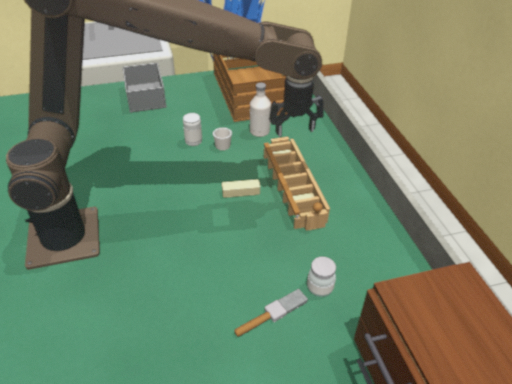

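View pics/wrist0.png

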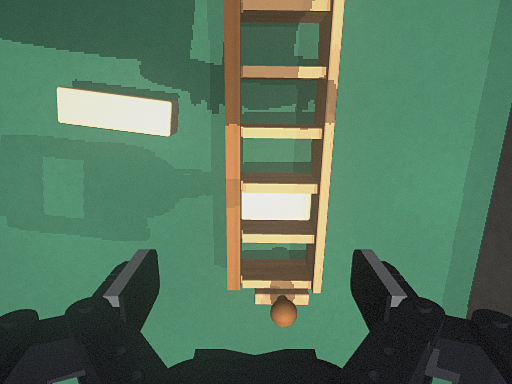

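```bash
cat > h.py <<'E'
import numpy as np, cv2
from plant import ctrl
def ray(c,uv,z):
    T=np.array(c["camera_from_world"]);R=T[:3,:3];o=-R.T@T[:3,3]
    d=R.T@np.array([(uv[0]-c["cx"])/c["fx"],(uv[1]-c["cy"])/c["fy"],1])
    return (o+d*(z-o[2])/d[2])
def big(m,n=3):
    cs=cv2.findContours(m,cv2.RETR_EXTERNAL,cv2.CHAIN_APPROX_NONE)[0]
    return sorted(cs,key=cv2.contourArea,reverse=True)[:n]
def hsv(im): return cv2.cvtColor(im,cv2.COLOR_BGR2HSV)
E
python3 - <<'E'
from h import *
c=ctrl.calibration("wrist"); im=cv2.imread("pics/wrist0.png"); H=hsv(im)
for p in [(110,115),(75,120),(165,125),(232,60),(232,200),(290,72),(280,205),(330,150),(284,312),(200,200)]: print(p,H[p[1],p[0]])
m=cv2.inRange(H,(15,20,190),(40,110,255)); 
for k in big(m): 
    r=cv2.minAreaRect(k); print("px",np.round(r[0]),np.round(r[1])); 
    w=np.array([ray(c,p,.034)[:2] for p in k[:,0]],np.float32)*1000
    print(cv2.minAreaRect(w))
for v in (20,60,100,140,180,220,260,280):
    row=H[v,215:250]; print(v,[(215+i,int(a[0]),int(a[1]),int(a[2])) for i,a in enumerate(row)][5:30:2])
E
```

```text
(110, 115) [ 34  15 233]
(75, 120) [ 32  21 231]
(165, 125) [ 34   8 232]
(232, 60) [ 14 144 136]
(232, 200) [ 14 146 196]
(290, 72) [ 14 117 187]
(280, 205) [ 30   4 234]
(330, 150) [ 23  94 236]
(284, 312) [ 14 146 170]
(200, 200) [ 74 101 139]
px [113. 111.] [117.  35.]
((532.143798828125, 57.443519592285156), (34.82286071777344, 113.5401611328125), 82.71038055419922)
px [323. 207.] [  8. 171.]
((748.7152099609375, -51.38838195800781), (197.7847900390625, 8.917426109313965), 89.25704193115234)
px [278. 201.] [36. 75.]
((699.5535888671875, -37.078880310058594), (80.76570129394531, 41.19364547729492), 0.07110092043876648)
20 [(220, 73, 94, 128), (222, 77, 109, 122), (224, 13, 142, 140), (226, 13, 147, 132), (228, 13, 143, 139), (230, 15, 140, 138), (232, 14, 138, 139), (234, 14, 146, 131), (236, 14, 137, 136), (238, 14, 143, 139), (240, 15, 130, 92), (242, 14, 91, 76), (244, 13, 91, 81)]
60 [(220, 72, 93, 129), (222, 72, 91, 81), (224, 16, 110, 118), (226, 14, 150, 138), (228, 13, 141, 137), (230, 15, 146, 138), (232, 14, 144, 136), (234, 14, 143, 130), (236, 14, 139, 128), (238, 15
[... 1003 characters left out ...]
43, 216), (232, 14, 145, 214), (234, 13, 140, 207), (236, 13, 144, 207), (238, 14, 144, 216), (240, 15, 130, 118), (242, 17, 82, 90), (244, 15, 100, 87)]
260 [(220, 72, 89, 126), (222, 71, 89, 126), (224, 73, 90, 131), (226, 78, 126, 125), (228, 13, 148, 217), (230, 14, 150, 212), (232, 14, 151, 211), (234, 14, 145, 210), (236, 14, 149, 195), (238, 14, 148, 215), (240, 15, 126, 119), (242, 20, 94, 95), (244, 14, 99, 108)]
280 [(220, 72, 96, 144), (222, 72, 95, 145), (224, 73, 95, 143), (226, 77, 126, 142), (228, 14, 156, 212), (230, 14, 150, 209), (232, 14, 151, 209), (234, 14, 152, 207), (236, 14, 150, 190), (238, 14, 148, 207), (240, 14, 137, 130), (242, 17, 114, 168), (244, 19, 101, 189)]
```

```bash
python3 - <<'E'
from h import *
c=ctrl.calibration("wrist"); im=cv2.imread("pics/wrist0.png"); H=hsv(im)
m=cv2.inRange(H,(10,125,120),(18,180,255)); 
L=[];Rr=[]
for v in range(5,286,4):
    u=np.where(m[v,215:241])[0]+215
    L.append(ray(c,(u.min(),v),.062)[:2]);Rr.append(ray(c,(u.max()+1,v),.062)[:2])
for P in (np.array(L),np.array(Rr)):
    k=np.polyfit(P[:,1],P[:,0],1); print("x=",k, "res",np.std(P[:,0]-np.polyval(k,P[:,1])),P[0],P[-1])
col=[(v,H[v,233].tolist()) for v in range(284,298)];print(col)
for v in (290,292): print("rail end",ray(c,(233,v),.062))
k=cv2.inRange(H[295:330,265:305],(10,120,60),(18,200,255)); b=big(k,1)[0]; (u,v),r=cv2.minEnclosingCircle(b); print(u+265,v+295,r,ray(c,(u+265,v+295),.082))
# divider tops: vertical profile at col 280 
g=im[:,290].astype(int); hh=H[:,290]
print([(v,hh[v].tolist()) for v in range(60,300,2) if hh[v][0]<30 and hh[v][2]>150])
E
```

```text
x= [0.0123264  0.64613355] res 0.0002981965691664102 [0.6479683 0.146561 ] [ 0.645066   -0.12326233]
x= [0.01174231 0.6597391 ] res 0.0002713754208222808 [0.66150264 0.14655104] [ 0.65805469 -0.12323607]
[(284, [14, 148, 209]), (285, [14, 150, 204]), (286, [14, 151, 208]), (287, [14, 147, 211]), (288, [13, 151, 214]), (289, [13, 150, 216]), (290, [64, 71, 144]), (291, [77, 113, 135]), (292, [74, 95, 142]), (293, [73, 98, 143]), (294, [75, 97, 140]), (295, [73, 101, 137]), (296, [74, 100, 138]), (297, [72, 98, 141])]
rail end [ 0.65036118 -0.12944722  0.062     ]
rail end [ 0.65031397 -0.131943    0.062     ]
283.0 310.5 15.787753105163574 [ 0.70340716 -0.14066715  0.082     ]
[(68, [15, 116, 187]), (70, [14, 114, 186]), (72, [14, 117, 187]), (74, [15, 113, 188]), (76, [15, 115, 191]), (128, [21, 96, 230]), (130, [25, 85, 232]), (132, [25, 82, 232]), (134, [24, 89, 231]), (136, [24, 87, 235]), (184, [25, 78, 252]), (186, [24, 78, 235]), (188, [24, 80, 234]), (190, [24, 82, 233]), (192, [24, 87, 235]), (212, [26, 9, 235]), (214, [26, 9, 235]), (218, [27, 11, 240]), (234, [19, 98, 161]), (236, [24, 84, 236]), (238, [24, 84, 235]), (240, [23, 87, 235]), (242, [22, 92, 248]), (282, [14, 117, 179]), (284, [15, 108, 179]), (286, [15, 113, 179]), (288, [15, 111, 156]), (296, [15, 116, 181]), (298, [15, 108, 170])]
```

Request:
{"method": "play_rows", "body": {
  "targets": [
    {"delta_pos": [-0.004,-0.02,-0.02],"delta_rot": [0,0,0.04],"claw": 0},
    {"delta_pos": [-0.008,-0.04,-0.04],"delta_rot": [0,0,0.08],"claw": 0},
    {"delta_pos": [-0.012,-0.06,-0.06],"delta_rot": [0,0,0.12],"claw": 0},
    {"delta_pos": [-0.016,-0.08,-0.08],"delta_rot": [0,0,0.16],"claw": 0},
    {"delta_pos": [-0.02,-0.1,-0.1],"delta_rot": [0,0,0.2],"claw": 0},
    {"delta_pos": [-0.0225,-0.111,-0.12],"delta_rot": [0,0,0.24],"claw": 0},
    {"delta_pos": [-0.0225,-0.111,-0.13],"delta_rot": [0,0,0.28],"claw": 0},
    {"delta_pos": [-0.0225,-0.111,-0.135],"delta_rot": [0,0,0.32],"claw": 0},
    {"delta_pos": [-0.0225,-0.111,-0.138],"delta_rot": [0,0,0.36],"claw": 0},
    {"delta_pos": [-0.0225,-0.111,-0.138],"delta_rot": [0,0,0.4],"claw": 0},
    {"delta_pos": [-0.0225,-0.111,-0.138],"delta_rot": [0,0,0.44],"claw": 0},
    {"delta_pos": [-0.0225,-0.111,-0.138],"delta_rot": [0,0,0.48],"claw": 0},
    {"delta_pos": [-0.0225,-0.111,-0.138],"delta_rot": [0,0,0.496],"claw": 0},
    {"delta_pos": [-0.0225,-0.111,-0.138],"delta_rot": [0,0,0.496],"claw": 0},
    {"delta_pos": [-0.0225,-0.111,-0.138],"delta_rot": [0,0,0.496],"claw": 0}
  ]
}}

```text
time: 1.4
eef_pos: [0.6518, -0.1108, 0.1169]
tcp_rot: [0.004, 0.707, -0.006, 0.707]
contact_force: [-0.7, -0.2, 0.3]
opening: 0.001
```

```bash
python3 - <<'E'
from h import *
s=ctrl.get_state(); print(s["time"],s["eef_pos"],s["tcp_rot"],s["contact_force"],s["opening"],ctrl.finger_overhang)
c=ctrl.calibration("side"); a=ctrl.read_camera("side"); b=ctrl.read_camera("wrist")
a=cv2.resize(a[100:260,230:390],(480,480),interpolation=cv2.INTER_CUBIC)
cv2.imwrite("pics/p1.png",np.hstack([a,cv2.resize(b,(320,240))]) if 0 else np.vstack([np.hstack([a,np.zeros((480,32,3),np.uint8)])]))
cv2.imwrite("pics/w1.png",b)
cw=ctrl.calibration("wrist");m=cv2.inRange(hsv(b),(15,0,190),(40,60,255))
for k in big(m):
    w=np.array([ray(cw,p,.034)[:2] for p in k[:,0]],np.float32)*1000; print(cv2.minAreaRect(w))
E
```

```text
1.4 [ 0.6518321  -0.11082339  0.1168523 ] [ 0.00445859  0.70740862 -0.00562871  0.70676834] [-0.66804833 -0.20124273  0.26694905] 0.00124708596614852 0.025
((694.5908813476562, -46.73303985595703), (32.65631866455078, 43.82406234741211), 88.70526885986328)
((695.9564819335938, -142.89495849609375), (2.765460968017578, 3.993225574493408), 87.02938842773438)
((673.6167602539062, -36.275447845458984), (2.1459848880767822, 1.4599864482879639), 89.25096893310547)
```

View pics/w1.png

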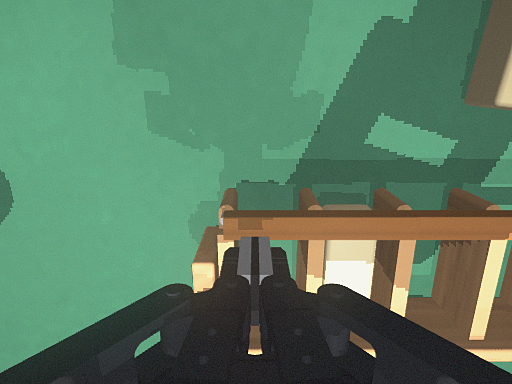

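```bash
python3 - <<'E'
from h import *
c=ctrl.calibration("wrist");T=np.array(c["camera_from_world"])
def pr(p):
    q=T[:3,:3]@np.array(p)+T[:3,3]; return c["cx"]+c["fx"]*q[0]/q[2],c["cy"]+c["fy"]*q[1]/q[2]
print("tip",pr([.6518,-.1108,.0919]))
for x in (.6446,.6586):
  for z in (.050,.062): print("rail",x,z,pr([x,-.1108,z]),pr([x,.0,z]))
print("end",pr([.6515,-.1292,.062]))
b=cv2.imread("pics/w1.png");print(b[204:246:2,340].tolist())
E
```

```text
tip (np.float64(254.41714251010632), np.float64(253.7692248193095))
rail 0.6446 0.05 (np.float64(254.40643003941616), np.float64(210.4795077032734)) (np.float64(440.29878241805693), np.float64(208.15478088781418))
rail 0.6446 0.062 (np.float64(254.35763395748273), np.float64(217.62998534301911)) (np.float64(451.8945844800307), np.float64(215.1838290638552))
rail 0.6586 0.05 (np.float64(254.7284617733061), np.float64(232.13012997758682)) (np.float64(436.8941832800383), np.float64(229.91958437046833))
rail 0.6586 0.062 (np.float64(254.7003791255743), np.float64(240.45193669216474)) (np.float64(448.0344688815162), np.float64(238.13342569383815))
end (np.float64(222.19838655745409), np.float64(229.3943151288136))
[[84, 109, 98], [93, 115, 126], [94, 121, 129], [52, 73, 96], [44, 68, 91], [46, 67, 91], [53, 70, 94], [74, 117, 170], [72, 120, 171], [71, 116, 168], [74, 115, 170], [73, 117, 171], [72, 114, 167], [72, 116, 167], [69, 113, 161], [68, 110, 157], [81, 118, 172], [73, 114, 170], [163, 215, 231], [178, 222, 231], [182, 224, 234]]
```

Request:
{"method": "play_rows", "body": {
  "targets": [
    {"delta_pos": [0,0,-0.01],"delta_rot": [0,0,0],"claw": 0},
    {"delta_pos": [0,0,-0.018],"delta_rot": [0,0,0],"claw": 0},
    {"delta_pos": [0,0,-0.024],"delta_rot": [0,0,0],"claw": 0},
    {"delta_pos": [0,0,-0.027],"delta_rot": [0,0,0],"claw": 0},
    {"delta_pos": [0,0,-0.028],"delta_rot": [0,0,0],"claw": 0},
    {"delta_pos": [0,0,-0.028],"delta_rot": [0,0,0],"claw": 0}
  ]
}}

```text
time: 2.0
eef_pos: [0.6516, -0.1107, 0.0882]
tcp_rot: [0.004, 0.708, -0.005, 0.706]
contact_force: [-0.1, -0.7, 0.2]
opening: 0.001
```

Request:
{"method": "play_rows", "body": {
  "targets": [
    {"delta_pos": [0,0,-0.001],"delta_rot": [0,0,0],"claw": 0},
    {"delta_pos": [0,0,-0.002],"delta_rot": [0,0,0],"claw": 0},
    {"delta_pos": [0,0,-0.002],"delta_rot": [0,0,0],"claw": 0}
  ]
}}

```text
time: 2.25
eef_pos: [0.652, -0.1109, 0.087]
tcp_rot: [0.004, 0.707, -0.006, 0.707]
contact_force: [-0.0, 0.7, 3.0]
opening: -0.001
```

Request:
{"method": "play_rows", "body": {
  "targets": [
    {"delta_pos": [0,0,-0.001],"delta_rot": [0,0,0],"claw": 0},
    {"delta_pos": [0,0,-0.002],"delta_rot": [0,0,0],"claw": 0},
    {"delta_pos": [0,0.003,-0.002],"delta_rot": [0,0,0],"claw": 0},
    {"delta_pos": [0,0.008,-0.002],"delta_rot": [0,0,0],"claw": 0},
    {"delta_pos": [0,0.013,-0.002],"delta_rot": [0,0,0],"claw": 0},
    {"delta_pos": [0,0.018,-0.002],"delta_rot": [0,0,0],"claw": 0}
  ]
}}

```text
time: 2.75
eef_pos: [0.6527, -0.0929, 0.0857]
tcp_rot: [0.004, 0.707, -0.006, 0.707]
contact_force: [0.8, -2.1, 4.4]
opening: -0.001
```

Request:
{"method": "play_rows", "body": {
  "targets": [
    {"delta_pos": [0,0.006,0],"delta_rot": [0,0,0],"claw": 0},
    {"delta_pos": [0,0.012,0],"delta_rot": [0,0,0],"claw": 0},
    {"delta_pos": [0,0.018,0],"delta_rot": [0,0,0],"claw": 0},
    {"delta_pos": [0,0.024,0],"delta_rot": [0,0,0],"claw": 0},
    {"delta_pos": [0,0.03,0],"delta_rot": [0,0,0],"claw": 0},
    {"delta_pos": [0,0.036,0],"delta_rot": [0,0,0],"claw": 0},
    {"delta_pos": [0,0.042,0],"delta_rot": [0,0,0],"claw": 0},
    {"delta_pos": [0,0.047,0],"delta_rot": [0,0,0],"claw": 0}
  ]
}}

```text
time: 3.42
eef_pos: [0.6526, -0.0452, 0.0857]
tcp_rot: [0.004, 0.707, -0.006, 0.707]
contact_force: [-0.5, -2.6, 2.5]
opening: 0.001
```

Request:
{"method": "play_rows", "body": {
  "targets": [
    {"delta_pos": [0,0.006,-0.001],"delta_rot": [0,0,0],"claw": 0},
    {"delta_pos": [0,0.012,-0.001],"delta_rot": [0,0,0],"claw": 0},
    {"delta_pos": [0,0.018,-0.001],"delta_rot": [0,0,0],"claw": 0},
    {"delta_pos": [0,0.024,-0.001],"delta_rot": [0,0,0],"claw": 0},
    {"delta_pos": [0,0.03,-0.001],"delta_rot": [0,0,0],"claw": 0},
    {"delta_pos": [0,0.036,-0.001],"delta_rot": [0,0,0],"claw": 0},
    {"delta_pos": [0,0.042,-0.001],"delta_rot": [0,0,0],"claw": 0},
    {"delta_pos": [0,0.048,-0.001],"delta_rot": [0,0,0],"claw": 0},
    {"delta_pos": [0,0.054,-0.001],"delta_rot": [0,0,0],"claw": 0},
    {"delta_pos": [0,0.056,-0.001],"delta_rot": [0,0,0],"claw": 0}
  ]
}}

```text
time: 4.25
eef_pos: [0.6525, 0.0118, 0.0847]
tcp_rot: [0.004, 0.707, -0.006, 0.707]
contact_force: [0.2, -3.9, 3.7]
opening: 0.001
```

Request:
{"method": "play_rows", "body": {
  "targets": [
    {"delta_pos": [0,0,0.015],"delta_rot": [0,0,0],"claw": 0},
    {"delta_pos": [0,0,0.04],"delta_rot": [0,0,0],"claw": 0},
    {"delta_pos": [0,0,0.07],"delta_rot": [0,0,0],"claw": 30},
    {"delta_pos": [-0.025,0.01,0.095],"delta_rot": [0,0,-0.01],"claw": 60},
    {"delta_pos": [-0.05,0.02,0.1],"delta_rot": [0,0,-0.02],"claw": 85},
    {"delta_pos": [-0.08,0.03,0.1],"delta_rot": [0,0,-0.037],"claw": 85},
    {"delta_pos": [-0.11,0.04,0.1],"delta_rot": [0,0,-0.037],"claw": 85},
    {"delta_pos": [-0.12,0.0455,0.1],"delta_rot": [0,0,-0.037],"claw": 85},
    {"delta_pos": [-0.12,0.0455,0.1],"delta_rot": [0,0,-0.037],"claw": 85}
  ]
}}

```text
time: 5.0
eef_pos: [0.5295, 0.0592, 0.1838]
tcp_rot: [0.045, 0.707, -0.045, 0.705]
contact_force: [-0.2, -0.1, -0.3]
opening: 0.974
```

```bash
cat > look.py <<'E'
import sys
from h import *
s=ctrl.get_state(); c=ctrl.calibration("wrist"); b=ctrl.read_camera("wrist"); cv2.imwrite(f"pics/{sys.argv[1]}.png",b)
print(s["time"],np.round(s["eef_pos"],4),s["opening"],s["contact_force"])
m=cv2.inRange(hsv(b),(15,0,190),(40,60,255))
for k in big(m,2):
    w=np.array([ray(c,p,.034)[:2] for p in k[:,0]],np.float32)*1000; print(cv2.minAreaRect(w),w.min(0),w.max(0),cv2.boundingRect(k))
E
python3 look.py w2
```

```text
5.0 [0.5295 0.0592 0.1838] 0.9738156424715122 [-0.22580969 -0.05733858 -0.33622759]
((559.8988647460938, 53.620906829833984), (33.7603874206543, 53.181976318359375), 82.81175994873047) [533.88696  33.67665] [588.2051   72.51477] (233, 191, 40, 58)
((494.0747375488281, 61.878639221191406), (33.716766357421875, 37.43761444091797), 83.58303833007812) [474.31723   43.699566] [513.2451   80.41203] (232, 121, 42, 47)
```

View pics/w2.png

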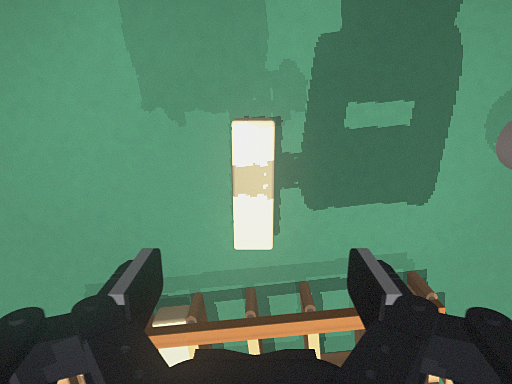

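Request:
{"method": "play_rows", "body": {
  "targets": [
    {"delta_pos": [0.002,-0.002,-0.03],"delta_rot": [0,0,0],"claw": 85},
    {"delta_pos": [0.002,-0.002,-0.06],"delta_rot": [0,0,0],"claw": 85},
    {"delta_pos": [0.002,-0.002,-0.09],"delta_rot": [0,0,0],"claw": 85},
    {"delta_pos": [0.002,-0.002,-0.12],"delta_rot": [0,0,0],"claw": 85},
    {"delta_pos": [0.002,-0.002,-0.14],"delta_rot": [0,0,0],"claw": 85},
    {"delta_pos": [0.002,-0.002,-0.15],"delta_rot": [0,0,0],"claw": 70},
    {"delta_pos": [0.002,-0.002,-0.151],"delta_rot": [0,0,0],"claw": 55},
    {"delta_pos": [0.002,-0.002,-0.151],"delta_rot": [0,0,0],"claw": 45},
    {"delta_pos": [0.002,-0.002,-0.151],"delta_rot": [0,0,0],"claw": 40},
    {"delta_pos": [0.002,-0.002,-0.151],"delta_rot": [0,0,0],"claw": 40},
    {"delta_pos": [0.002,-0.002,-0.151],"delta_rot": [0,0,0],"claw": 40}
  ],
  "newtons": 20
}}

```text
time: 5.97
eef_pos: [0.5348, 0.0563, 0.0351]
tcp_rot: [0.045, 0.705, -0.046, 0.707]
contact_force: [0.0, 0.3, 1.1]
opening: 0.468
```

Request:
{"method": "play_rows", "body": {
  "targets": [
    {"delta_pos": [-0.001,-0.003,0],"delta_rot": [0,0,0.003],"claw": 40},
    {"delta_pos": [-0.001,-0.006,0],"delta_rot": [0,0,0.006],"claw": 40},
    {"delta_pos": [-0.001,-0.009,0],"delta_rot": [0,0,0.009],"claw": 40},
    {"delta_pos": [-0.001,-0.012,0],"delta_rot": [0,0,0.012],"claw": 40},
    {"delta_pos": [-0.001,-0.015,0],"delta_rot": [0,0,0.015],"claw": 40},
    {"delta_pos": [-0.001,-0.018,0],"delta_rot": [0,0,0.018],"claw": 40},
    {"delta_pos": [-0.001,-0.021,0],"delta_rot": [0,0,0.021],"claw": 40},
    {"delta_pos": [-0.001,-0.024,0],"delta_rot": [0,0,0.024],"claw": 40},
    {"delta_pos": [-0.001,-0.027,0],"delta_rot": [0,0,0.027],"claw": 40},
    {"delta_pos": [-0.001,-0.03,0],"delta_rot": [0,0,0.03],"claw": 40},
    {"delta_pos": [-0.001,-0.033,0],"delta_rot": [0,0,0.033],"claw": 40},
    {"delta_pos": [-0.001,-0.036,0],"delta_rot": [0,0,0.036],"claw": 40},
    {"delta_pos": [-0.001,-0.039,0],"delta_rot": [0,0,0.036],"claw": 40},
    {"delta_pos": [-0.001,-0.042,0],"delta_rot": [0,0,0.036],"claw": 40},
    {"delta_pos": [-0.001,-0.042,0],"delta_rot": [0,0,0.036],"claw": 40}
  ]
}}

```text
time: 7.22
eef_pos: [0.5337, 0.0135, 0.035]
tcp_rot: [0.005, 0.706, -0.006, 0.708]
contact_force: [-1.0, -0.0, -0.4]
opening: 0.471
```

```bash
python3 look.py w3
```

```text
7.2167 [0.5337 0.0135 0.035 ] 0.47065849059730414 [-0.97186436 -0.04672559 -0.38870177]
((495.4385070800781, 13.189846992492676), (28.01272201538086, 43.285743713378906), 88.77153778076172) [473.65634    -0.9182096] [516.89044   27.650534] (213, 134, 79, 111)
((560.7109985351562, 10.613222122192383), (29.345020294189453, 18.137920379638672), 75.88041687011719) [549.38477    -1.8280929] [570.43915   23.943056] (219, 314, 61, 41)
```

View pics/w3.png

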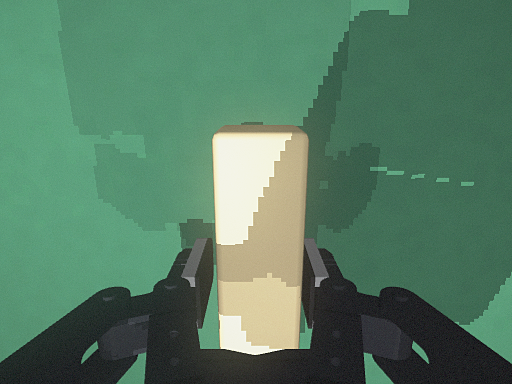

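Request:
{"method": "play_rows", "body": {
  "targets": [
    {"delta_pos": [0,0,0],"delta_rot": [0,0,0],"claw": 50},
    {"delta_pos": [0,0,0],"delta_rot": [0,0,0],"claw": 60},
    {"delta_pos": [0,0,0.01],"delta_rot": [0,0,0],"claw": 70},
    {"delta_pos": [0,0,0.04],"delta_rot": [0,0,0],"claw": 70},
    {"delta_pos": [0,0,0.07],"delta_rot": [0,0,0],"claw": 70},
    {"delta_pos": [-0.02,0,0.1],"delta_rot": [0,0,0],"claw": 70},
    {"delta_pos": [-0.05,0,0.11],"delta_rot": [0,0,0],"claw": 40},
    {"delta_pos": [-0.075,0,0.115],"delta_rot": [0,0,0],"claw": 6},
    {"delta_pos": [-0.085,0,0.115],"delta_rot": [0,0,0],"claw": 6},
    {"delta_pos": [-0.085,0,0.115],"delta_rot": [0,0,0],"claw": 6},
    {"delta_pos": [-0.085,0,0.115],"delta_rot": [0,0,0],"claw": 6}
  ]
}}

```text
time: 8.18
eef_pos: [0.4489, 0.0135, 0.1501]
tcp_rot: [0.004, 0.706, -0.006, 0.709]
contact_force: [-0.0, -0.2, -0.9]
opening: 0.105
```

```bash
python3 look.py w4
```

```text
8.1833 [0.4489 0.0135 0.1501] 0.10504914746322552 [-0.00346436 -0.15597899 -0.90069894]
((529.6331787109375, 15.671664237976074), (34.08635711669922, 111.5267562866211), 89.18936920166016) [473.65897    -2.1289098] [585.53125   33.407352] (237, 228, 45, 120)
((484.18524169921875, 32.65712356567383), (0.0, 0.0), 0.0) [484.18524   32.657124] [484.18524   32.657124] (280, 240, 1, 1)
```

View pics/w4.png

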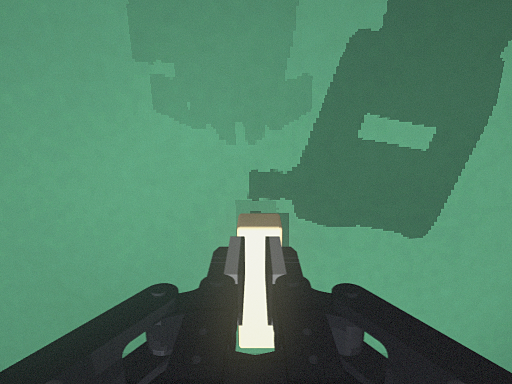

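Request:
{"method": "play_rows", "body": {
  "targets": [
    {"delta_pos": [-0.001,0.002,-0.03],"delta_rot": [0,0,0],"claw": 6},
    {"delta_pos": [-0.001,0.002,-0.06],"delta_rot": [0,0,0],"claw": 6},
    {"delta_pos": [-0.001,0.002,-0.09],"delta_rot": [0,0,0],"claw": 6},
    {"delta_pos": [-0.001,0.002,-0.11],"delta_rot": [0,0,0],"claw": 6},
    {"delta_pos": [-0.001,0.002,-0.118],"delta_rot": [0,0,0],"claw": 6},
    {"delta_pos": [-0.001,0.002,-0.118],"delta_rot": [0,0,0],"claw": 6}
  ]
}}

```text
time: 8.73
eef_pos: [0.4472, 0.0157, 0.0294]
tcp_rot: [0.005, 0.708, -0.006, 0.706]
contact_force: [0.1, 0.6, 0.3]
opening: 0.067
```

Request:
{"method": "play_rows", "body": {
  "targets": [
    {"delta_pos": [0.004,0,0],"delta_rot": [0,0,0],"claw": 6},
    {"delta_pos": [0.008,0,0],"delta_rot": [0,0,0],"claw": 6},
    {"delta_pos": [0.011,0,0],"delta_rot": [0,0,0],"claw": 6},
    {"delta_pos": [0.014,0,0],"delta_rot": [0,0,0],"claw": 6},
    {"delta_pos": [0.017,0,0],"delta_rot": [0,0,0],"claw": 6},
    {"delta_pos": [0.02,0,0],"delta_rot": [0,0,0],"claw": 6},
    {"delta_pos": [0.023,-0.0003,0],"delta_rot": [0,0,0],"claw": 6},
    {"delta_pos": [0.026,-0.0006,0],"delta_rot": [0,0,0],"claw": 6},
    {"delta_pos": [0.029,-0.0009,0],"delta_rot": [0,0,0],"claw": 6},
    {"delta_pos": [0.032,-0.0012,0],"delta_rot": [0,0,0],"claw": 6},
    {"delta_pos": [0.035,-0.0015,0],"delta_rot": [0,0,0],"claw": 6},
    {"delta_pos": [0.038,-0.0018,0],"delta_rot": [0,0,0],"claw": 6},
    {"delta_pos": [0.041,-0.0021,0],"delta_rot": [0,0,0],"claw": 6},
    {"delta_pos": [0.044,-0.0024,0],"delta_rot": [0,0,0],"claw": 6},
    {"delta_pos": [0.047,-0.0027,0],"delta_rot": [0,0,0],"claw": 6},
    {"delta_pos": [0.05,-0.003,0],"delta_rot": [0,0,0],"claw": 6}
  ]
}}

```text
time: 10.07
eef_pos: [0.4975, 0.0126, 0.0294]
tcp_rot: [0.005, 0.708, -0.006, 0.706]
contact_force: [-2.7, -0.0, 2.4]
opening: 0.067
```

```bash
python3 - <<'E'
from h import *
s=ctrl.get_state(); print(s["time"],np.round(s["eef_pos"],4),s["contact_force"])
for n,(x0,y0,x1,y1) in {"scene":(170,160,330,320),"side":(190,110,350,270)}.items():
    c=ctrl.calibration(n); b=ctrl.read_camera(n); cv2.imwrite(f"pics/{n}5.png",b)
    m=cv2.inRange(hsv(b),(15,0,190),(40,110,255)); mm=np.zeros_like(m); mm[y0:y1,x0:x1]=m[y0:y1,x0:x1]
    for k in big(mm,4):
        w=np.array([ray(c,p,.034)[:2] for p in k[:,0]],np.float32)*1000; print(n,cv2.minAreaRect(w))
A=[cv2.resize(cv2.imread(f"pics/{n}5.png")[y0:y0+160,x0:x0+160],(400,400),interpolation=cv2.INTER_CUBIC) for n,x0,y0 in (("scene",170,150),("side",190,100))]
cv2.imwrite("pics/v5.png",np.hstack(A))
E
```

```text
10.0667 [0.4975 0.0126 0.0294] [-2.69726289e+00 -2.25528110e-03  2.42702207e+00]
scene ((702.4405517578125, 156.3614959716797), (110.38313293457031, 83.01848602294922), 88.42804718017578)
scene ((567.2670288085938, 14.855958938598633), (35.6595573425293, 112.30030059814453), 89.2793197631836)
scene ((698.65869140625, -42.45949935913086), (33.500221252441406, 79.88682556152344), 80.04373931884766)
scene ((665.1044921875, 302.2016296386719), (23.084060668945312, 21.448287963867188), 61.50714111328125)
side ((569.3377685546875, 7.411210060119629), (37.54811096191406, 107.74650573730469), 89.94039916992188)
side ((756.4139404296875, 63.450111389160156), (350.4143981933594, 9.746013641357422), 89.27999877929688)
side ((705.8067626953125, -51.426902770996094), (29.283451080322266, 76.22325134277344), 88.91785430908203)
side ((707.65771484375, 173.9445343017578), (72.78177642822266, 23.201932907104492), 0.36023300886154175)
```

View pics/v5.png

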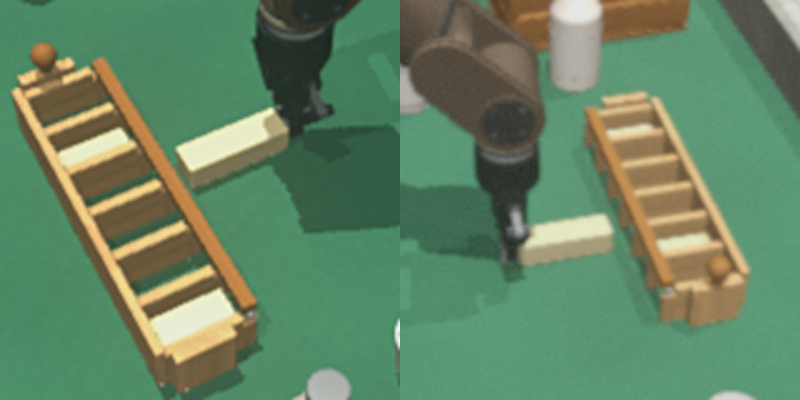

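Request:
{"method": "play_rows", "body": {
  "targets": [
    {"delta_pos": [0.004,0,0],"delta_rot": [0,0,0],"claw": 6},
    {"delta_pos": [0.008,0,0],"delta_rot": [0,0,0],"claw": 6},
    {"delta_pos": [0.012,0,0],"delta_rot": [0,0,0],"claw": 6},
    {"delta_pos": [0.016,-0.0002,0],"delta_rot": [0,0,0],"claw": 6},
    {"delta_pos": [0.02,-0.0003,0],"delta_rot": [0,0,0],"claw": 6},
    {"delta_pos": [0.024,-0.0004,0],"delta_rot": [0,0,0],"claw": 6},
    {"delta_pos": [0.028,-0.0005,0],"delta_rot": [0,0,0],"claw": 6},
    {"delta_pos": [0.032,-0.0006,0],"delta_rot": [0,0,0],"claw": 6},
    {"delta_pos": [0.036,-0.0007,0],"delta_rot": [0,0,0],"claw": 6},
    {"delta_pos": [0.04,-0.0008,0],"delta_rot": [0,0,0],"claw": 6},
    {"delta_pos": [0.044,-0.0009,0],"delta_rot": [0,0,0],"claw": 6},
    {"delta_pos": [0.048,-0.001,0],"delta_rot": [0,0,0],"claw": 6},
    {"delta_pos": [0.052,-0.0011,0],"delta_rot": [0,0,0],"claw": 6},
    {"delta_pos": [0.055,-0.0012,0],"delta_rot": [0,0,0],"claw": 6}
  ]
}}

```text
time: 11.33
eef_pos: [0.5539, 0.0112, 0.0296]
tcp_rot: [0.005, 0.707, -0.006, 0.707]
contact_force: [-1.4, 0.1, 0.1]
opening: 0.069
```

```bash
cat > ss.py <<'E'
import sys
from h import *
t=sys.argv[1]
s=ctrl.get_state(); print(s["time"],np.round(s["eef_pos"],4),s["contact_force"])
for n,(x0,y0,x1,y1) in {"scene":(170,160,330,320),"side":(190,110,350,270)}.items():
    c=ctrl.calibration(n); b=ctrl.read_camera(n); cv2.imwrite(f"pics/{n}{t}.png",b)
    m=cv2.inRange(hsv(b),(15,0,190),(40,110,255)); mm=np.zeros_like(m); mm[y0:y1,x0:x1]=m[y0:y1,x0:x1]
    for k in big(mm,4):
        w=np.array([ray(c,p,.034)[:2] for p in k[:,0]],np.float32)*1000; print(n,cv2.minAreaRect(w))
A=[cv2.resize(cv2.imread(f"pics/{n}{t}.png")[y0:y0+160,x0:x0+160],(400,400),interpolation=cv2.INTER_CUBIC) for n,x0,y0 in (("scene",170,150),("side",190,100))]
cv2.imwrite(f"pics/v{t}.png",np.hstack(A))
E
python3 ss.py 6
```

```text
11.3333 [0.5539 0.0112 0.0296] [-1.36797216  0.06029999  0.0806596 ]
scene ((702.640869140625, 156.28553771972656), (111.25230407714844, 81.5977554321289), 89.2739486694336)
scene ((602.6559448242188, 13.689746856689453), (35.62430953979492, 70.3365249633789), 89.24883270263672)
scene ((699.606201171875, -41.846527099609375), (32.03212356567383, 78.92999267578125), 82.55577087402344)
scene ((683.54052734375, 13.523324966430664), (35.93062973022461, 53.201473236083984), 89.70853424072266)
side ((610.3294677734375, 6.4516801834106445), (72.50518035888672, 37.82329177856445), 0.25811997056007385)
side ((756.37060546875, 63.45066833496094), (350.41314697265625, 9.80399227142334), 89.2528076171875)
side ((705.8067626953125, -51.426902770996094), (29.283451080322266, 76.22325134277344), 88.91785430908203)
side ((707.65771484375, 173.9445343017578), (72.78177642822266, 23.201932907104492), 0.36023300886154175)
```

View pics/v6.png

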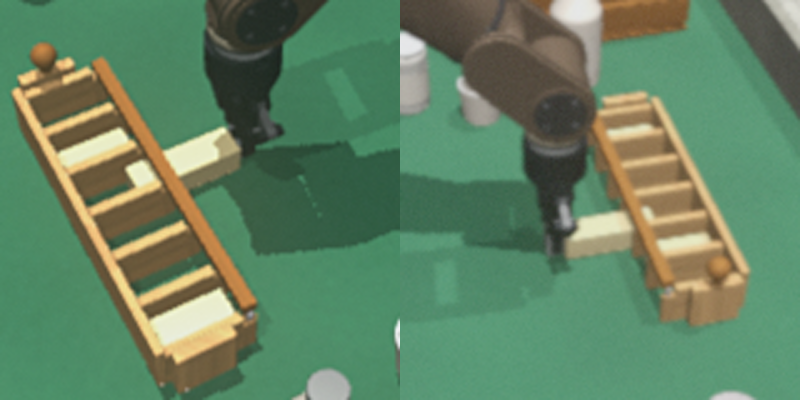

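Request:
{"method": "play_rows", "body": {
  "targets": [
    {"delta_pos": [0.004,0,0],"delta_rot": [0,0,0],"claw": 6},
    {"delta_pos": [0.008,0,0],"delta_rot": [0,0,0],"claw": 6},
    {"delta_pos": [0.012,0,0],"delta_rot": [0,0,0],"claw": 6},
    {"delta_pos": [0.016,-0.0002,0],"delta_rot": [0,0,0],"claw": 6},
    {"delta_pos": [0.02,-0.0003,0],"delta_rot": [0,0,0],"claw": 6},
    {"delta_pos": [0.024,-0.0004,0],"delta_rot": [0,0,0],"claw": 6},
    {"delta_pos": [0.028,-0.0005,0],"delta_rot": [0,0,0],"claw": 6},
    {"delta_pos": [0.032,-0.0006,0],"delta_rot": [0,0,0],"claw": 6},
    {"delta_pos": [0.036,-0.0007,0],"delta_rot": [0,0,0],"claw": 6},
    {"delta_pos": [0.04,-0.0008,0],"delta_rot": [0,0,0],"claw": 6},
    {"delta_pos": [0.043,-0.0009,0],"delta_rot": [0,0,0],"claw": 6},
    {"delta_pos": [0.046,-0.001,0],"delta_rot": [0,0,0],"claw": 6},
    {"delta_pos": [0.049,-0.001,0],"delta_rot": [0,0,0],"claw": 6}
  ]
}}

```text
time: 12.52
eef_pos: [0.6034, 0.0101, 0.0299]
tcp_rot: [0.005, 0.707, -0.006, 0.708]
contact_force: [-2.1, 0.2, 0.7]
opening: 0.068
```

Request:
{"method": "play_rows", "body": {
  "targets": [
    {"delta_pos": [0.001,0,0],"delta_rot": [0,0,0],"claw": 6},
    {"delta_pos": [0.002,0,0],"delta_rot": [0,0,0],"claw": 6},
    {"delta_pos": [0.003,0,0],"delta_rot": [0,0,0],"claw": 6},
    {"delta_pos": [0.004,0,0],"delta_rot": [0,0,0],"claw": 6}
  ]
}}

```text
time: 12.85
eef_pos: [0.6074, 0.0101, 0.03]
tcp_rot: [0.005, 0.707, -0.006, 0.707]
contact_force: [-2.8, -0.4, 1.9]
opening: 0.069
```

Request:
{"method": "play_rows", "body": {
  "targets": [
    {"delta_pos": [0.001,0,0],"delta_rot": [0,0,0],"claw": 6},
    {"delta_pos": [0.002,0,0],"delta_rot": [0,0,0],"claw": 6}
  ]
}}

```text
time: 13.02
eef_pos: [0.6094, 0.0102, 0.03]
tcp_rot: [0.005, 0.707, -0.006, 0.707]
contact_force: [-2.0, -0.8, 1.2]
opening: 0.068
```

Still free. Continue in 1–2 mm steps until the force rises.

Request:
{"method": "play_rows", "body": {
  "targets": [
    {"delta_pos": [0.001,0,0],"delta_rot": [0,0,0],"claw": 6},
    {"delta_pos": [0.002,0,0],"delta_rot": [0,0,0],"claw": 6}
  ]
}}

```text
time: 13.18
eef_pos: [0.6114, 0.0102, 0.03]
tcp_rot: [0.005, 0.707, -0.006, 0.707]
contact_force: [-2.4, 0.4, 1.3]
opening: 0.073
```

Request:
{"method": "play_rows", "body": {
  "targets": [
    {"delta_pos": [0.001,0,0],"delta_rot": [0,0,0],"claw": 6}
  ]
}}

```text
time: 13.27
eef_pos: [0.6125, 0.0102, 0.03]
tcp_rot: [0.005, 0.707, -0.006, 0.707]
contact_force: [-2.1, -0.0, 1.7]
opening: 0.069
```

Request:
{"method": "play_rows", "body": {
  "targets": [
    {"delta_pos": [0.001,0,0],"delta_rot": [0,0,0],"claw": 6}
  ]
}}

```text
time: 13.35
eef_pos: [0.6128, 0.0102, 0.03]
tcp_rot: [0.005, 0.708, -0.006, 0.707]
contact_force: [-6.9, -0.0, 5.0]
opening: 0.077
```

Request:
{"method": "play_rows", "body": {
  "targets": [
    {"delta_pos": [0.001,0,0],"delta_rot": [0,0,0],"claw": 6},
    {"delta_pos": [0.001,0,0],"delta_rot": [0,0,0],"claw": 6}
  ]
}}

```text
time: 13.52
eef_pos: [0.6128, 0.0102, 0.0298]
tcp_rot: [0.005, 0.709, -0.006, 0.705]
contact_force: [-6.0, -1.0, 4.6]
opening: 0.072
```

Request:
{"method": "play_rows", "body": {
  "targets": [
    {"delta_pos": [-0.005,0,0],"delta_rot": [0,0,0],"claw": 6},
    {"delta_pos": [-0.02,0,0],"delta_rot": [0,0,0],"claw": 6},
    {"delta_pos": [-0.04,0,0.01],"delta_rot": [0,0,0],"claw": 6},
    {"delta_pos": [-0.06,0,0.04],"delta_rot": [0,0,0],"claw": 6},
    {"delta_pos": [-0.08,0,0.08],"delta_rot": [0,0,0],"claw": 6},
    {"delta_pos": [-0.09,0,0.12],"delta_rot": [0,0,0],"claw": 6},
    {"delta_pos": [-0.1,0,0.16],"delta_rot": [0,0,0],"claw": 6},
    {"delta_pos": [-0.1,0,0.17],"delta_rot": [0,0,0],"claw": 6},
    {"delta_pos": [-0.1,0,0.17],"delta_rot": [0,0,0],"claw": 6}
  ]
}}

```text
time: 14.27
eef_pos: [0.5157, 0.0098, 0.2054]
tcp_rot: [0.004, 0.705, -0.007, 0.71]
contact_force: [0.1, 0.2, -0.5]
opening: 0.068
```

```bash
python3 ss.py 7; python3 look.py w7
```

```text
14.2667 [0.5157 0.0098 0.2054] [ 0.09333551  0.24302383 -0.46874081]
scene ((702.68603515625, 156.28497314453125), (111.25230407714844, 81.50733947753906), 89.2739486694336)
scene ((696.3348999023438, 13.044374465942383), (36.06858444213867, 79.1149673461914), 89.02422332763672)
scene ((699.4130249023438, -42.591922760009766), (33.500221252441406, 83.1883316040039), 80.04373931884766)
scene ((665.1044921875, 302.2016296386719), (23.084060668945312, 21.448287963867188), 61.50714111328125)
side ((756.4822998046875, 63.449256896972656), (350.4154357910156, 9.454858779907227), 89.30599212646484)
side ((705.2894897460938, 8.06489086151123), (32.52488708496094, 73.7669448852539), 89.36044311523438)
side ((705.8133544921875, -51.07794952392578), (28.58542251586914, 76.22325134277344), 88.91785430908203)
side ((707.660400390625, 173.51522827148438), (72.78176879882812, 22.343318939208984), 0.3602829575538635)
14.3667 [0.5131 0.0102 0.1997] 0.07006991949766181 [-0.51695147  0.38484231 -0.59254993]
((692.4642333984375, 7.758874416351318), (29.46185302734375, 16.494478225708008), 89.24163818359375) [684.03876   -7.029024] [700.73804   22.430285] (241, 341, 29, 14)
((634.517822265625, 8.09746265411377), (13.102167129516602, 21.86273956298828), 89.22584533691406) [623.5144      1.3992815] [645.5367    14.696077] (248, 290, 14, 20)
```

View pics/v7.png

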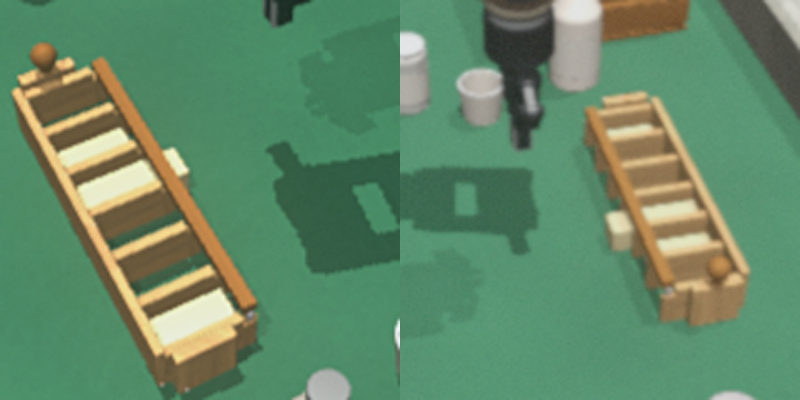

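View pics/w7.png

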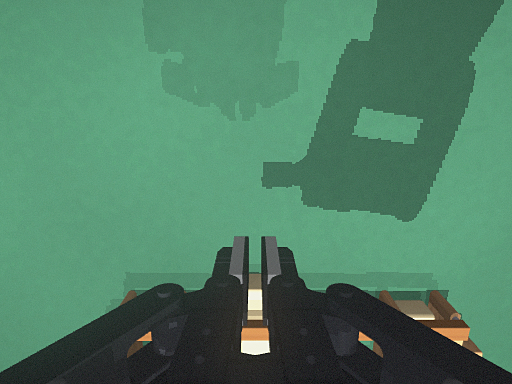

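```bash
python3 -c "
from plant import ctrl
print(ctrl.sign_off())"
```

```text
the job is handed in; nothing more can be done
None
```

The new soap bar is in the third gap from the ball-knob end, pushed fully home against the back wall. I handed the job in at about 14.4 s of the 61 s allowed.

- **Counting:** With the fingers shut, I touched the rail over gap 1. I then slid along over gap 2 (filled by a worn bar) and gap 3 in one continuous stroke. The downward force read 2.5–4.4 N.
- **Pushing:** I nudged the soap sideways between loosely set fingers, without squeezing it, to line it up with the gap. Then I pushed its near end in slowly. The force stayed at about 2–3 N and rose to about 7 N when the bar stopped against the back wall.
- **Last checks:** The fingers stopped within 1 mm of the predicted home position. The last wrist picture puts the soap's near end at x ≈ 0.6235 m, against 0.6244 m predicted. The scene and side pictures show the soap in gap 3 and the two worn bars where they were. The hand is clear, with no contact force beyond sensor noise.
- **Disagreement between views:** The scene and side cameras differed by about 5–9 mm on the bar's sideways position. I think this is because side faces were included in the colour mask. Measured relative to the neighbouring worn bar, they agreed to about 2 to 4 mm.

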